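# Slide a reagent bottle along the fence into the reader box

## Task

Push the green-capped bottle across the worktop against the outer part of the straight metal fence, well away from the box, then slide it along, always touching the fence, into the open mouth of the white reader box, until you feel it come up against the stop hidden inside. Push gently with the fingers: do not grip, lift or tip the bottle, and do not shove the stop back, as it is only lightly held. Leave everything else where it is and end with the hand clear of the bottle.

Things in the scene. Friction and masses are not known exactly. Their poses are not given: they have to be found in the camera images.
- bottle_center (a point): centre, 35 mm up, of the small cream bottle with a GREEN cap and band: loose, upright, round, 40 mm diameter, 70 mm tall with its 24 mm wide, 10 mm tall cap. It weighs 0.1 to 0.2 kg and slides under 1 to 2 N; it may tip if pushed above mid height. Its z axis is up. It starts 40 to 75 mm clear of the fence, beside the fence's outer part.
- bay: fixed reader bay: an aluminium fence leading into a white box with an open mouth. Origin on the worktop where the fence face meets the mouth plane; z up. x points square through the fence to its back: the fence face is x = 0, a bottle touching it has its centre at x = -0.020. y points out of the mouth along the fence: the bottle travels to -y.
- fence_end (a point): outer end of the fence face, on the worktop, at y = +0.22 of the bay (axes as the bay's). The fence is straight, 32 mm tall, 5 mm thick, with a foot behind it. Friction is 0.5 to 0.7 on fence and worktop: pushed at over about 15 degrees into the fence the bottle jams, pushed away from it it leaves. Set the bottle against the outer part, bay y over 0.10; from there on it must hug the fence.
- mouth (a point): centre of the box's mouth, bay (-0.028, 0, 0.038), axes as the bay's. The opening is 56 mm wide (fence face to near wall) and 76 mm tall. The box is 96 mm wide (bay x -0.066 to 0.030), 85 mm deep (y 0 to -0.085), 81 mm tall. Inside, across the lane, is an upright black stop plate, held by friction: it yields at about 8 N, so 3 to 5 N does not move it.
- mouth_roof (a point): front edge of the box's roof above the mouth centre, bay (-0.028, 0, 0.081). The stop behind it is clamped elsewhere each time, not measured: its face lies between bay y = -0.024 and -0.004, so it must be felt for. There the bottle's centre is at y = -0.004 to +0.016, half under the roof, and its back 16 to 36 mm outside the mouth; lean the hand back to clear the roof.
- yellow_bottle: bystander, leave alone: small cream bottle with a yellow cap, 40 dia x 70 mm, loose; origin at the centre of its underside
- tape_roll: bystander, leave alone: roll of masking tape lying flat, 100 dia x 25 mm, loose; origin at the centre of its underside
- marker: bystander, leave alone: black and white marker pen, 17 x 135 x 16 mm, loose; origin at the centre of its underside
Not all that is in view belongs to the job. What is shaped like the part that bears bottle_center but purple or turquoise is not meant.

How it is judged:
By the outcome, as a careful person would: the job done as asked, in the order asked, and still so for the second after the job is handed in, with the robot touching nothing.
It also fails if it takes over 62 s, if anything falls off the work surface, if the arm or the gripper's body presses on something with over 40 N, if the wrist force passes 120 N, or if a joint passes its speed limit or range.

## Robot

A 7-joint arm with a two-finger parallel gripper is mounted at the origin on the work surface; the furniture and walls round the work are solid. World frame = base frame: x ahead of the robot, y to its left, z up, the work surface at z = 0. Lengths are in m, angles in rad, forces in N, time in s.
With the tool pointing down it reaches from about 0.4 to 0.85 m from the base axis. Payload 4.5 kg.
Tool frame: the origin (TCP) lies midway between the tips of the shut fingers; the grasp point (between the pads) lies 19 mm behind it; z points along the fingers, y is the direction in which the jaws open and shut (so a half turn about z gives the same grasp; the last joint's range is limited). The gripper opens to 85 mm and grips with 20 to 120 N. Pads are 22 mm wide; open, the fingers measure 114 mm over their backs; the gripper's body (76 mm by 85 mm) begins 54 mm behind the grasp point. The pads swing forward as they close: fully open they stand 13 mm farther back than shut.
Start: joints at [-1.137, 0.689, -0.195, 1.565, 0.157, 0.902, -0.215], TCP at [0.243, 0.576, 0.231] pointing down, gripper open.
Joint ranges: [-3.01, 3.01], [-0.46, 2.08], [-1.47, 1.51], [0.13, 2.56], [-1, 4.14], [0.04, 2.09], [-2.66, 2.66]. Speed limits (rad/s): [2.57, 2.57, 3.14, 3.14, 3.14, 3.14, 3.14].

## Interface

Orientations are given as a unit quaternion [w, x, y, z].
In Python, from plant import manip gives the robot as it stands.
- The arm moves only by the tool apply_moves, never from a script. Its argument "motion" is a list of rows, each an object with "delta_pos": the shift along the world's x, y, z in units of 0.15 m (1.0 is 0.15 m), a list of three; "turn": the turn, a rotation vector about the world's x, y, z in units of 5 degrees (1.0 is 5 degrees), a list of three; "claw": the closure, from 0 (fully open) to 1 (shut). In form: [{"delta_pos": [x, y, z], "turn": [rx, ry, rz], "claw": claw}, ...]. A call has exactly 8 rows; each row shifts and turns the commanded pose from where the row before left it; what a row does not reach is not made up. A row lasts 1/8 s, in which the tool goes at most 62.5 mm and 10.7 degrees, less where a joint would pass 70% of its speed; a pose out of reach is approached as far as the arm can. A call with a number of a shift or a turn outside -1 to 1 is refused whole. A call with a gripper value outside its range is refused whole. The fingers move at their own pace and stop on an object; "force" is the grip in N (left out, the last holds). Time passes only in rows, so rows that do not move let the fingers close, or fill a call up. It gives the time, the measured TCP pose, the force and the opening at its end, in the units of the state.
- manip.state(): the state, without advancing time (a new reading comes with each control period).
- manip.get_image(name): name is "side" or "top" or "wrist"; returns (picture, depth): 420x560x3 uint8, blue, green, red; 420x560 float32, m along the optical axis (not along the pixel's ray), 0 where there is no reading.
- manip.camera_model(name): a dict with "K" (3x3 intrinsics, pixels), "origin" and "attitude" of the camera in the world; the wrist camera has in their place "hand_eye" (4x4, takes a point from camera to tool coordinates, whose origin is the TCP and whose axes are the flange's). Camera axes: x right, y down, z forward; pixel columns grow to the right and rows downward; lengths in m; the calibration is good to about 2 mm. A picture is of the moment at which its call begins: read the wrist's pose just before it. camera_model takes no time and is no camera call.
- manip.job_done(): hands the job in, once; it reports no verdict.
The state is a dict: "time": time; "joint_pos": joint angles; "joint_vel": joint speeds; "effort": joint torques, N m; "position": TCP position; "orientation": TCP orientation; "force": force on the tool from outside, world axes, zero at the start; "ft_torque": the same for the moment, N m; "width": finger opening in m.
Only numpy, scipy, OpenCV 4.12 (cv2) and the standard library are available. Lean on these libraries where they do the work, as an engineer would, in place of code of your own. Each camera call takes 0.05 s, during which the arm holds its last target. There are 200 camera calls.

## Working session

There is one attempt and no reset: what is moved stays moved. The work goes in short steps, Python scripts to look and compute and a tool call to move; the robot and the scene stay as the last step left them, time stands still between calls to the robot, and variables do not carry over. Pictures are saved under pics/ and viewed, about 8 in all and at most 12, crops included, and the job is handed in when it is done.

Besides the shell and the picture viewer there is one more tool, called after ">>>" as a command line: name --argument value ..., lists and objects as JSON in quotes. apply_moves: Moves the arm, as the interface text tells. Its arguments: {"type":"object","properties":{"motion":{"type":"array"},"force":{"type":"number"}},"required":["motion"]}

```bash
mkdir -p pics; ls
cat > h.py <<'E'
import numpy as np, cv2
from plant import manip
from scipy.spatial.transform import Rotation as R
def rot(q): q=np.array(q,float); return q if q.shape==(3,3) else R.from_quat(q[[1,2,3,0]]).as_matrix()
E
python3 - <<'E'
from h import *
s=manip.state(); print(s)
for n in("side","top","wrist"):
    print(n,manip.camera_model(n))
    p,d=manip.get_image(n); cv2.imwrite(f"pics/{n}0.png",p); np.save(f"pics/{n}0.npy",d)
E
```

```text
pics
{'time': 0.0, 'joint_pos': array([-1.13724129,  0.69001438, -0.19455267,  1.56639919,  0.15726812,
        0.90253137, -0.21507552]), 'joint_vel': array([ 0.00083524,  0.00073998, -0.00035064, -0.0010737 ,  0.00021674,
       -0.00189748, -0.00123476]), 'effort': array([ 3.70664729e-04, -5.39605629e+01, -1.26644813e+00, -1.58545572e+01,
        9.01944732e-03,  9.38973448e-03, -1.99807948e-05]), 'position': array([0.24299826, 0.57507278, 0.23045139]), 'orientation': array([-1.46781545e-04,  1.98487568e-01,  9.80102915e-01, -9.69456072e-04]), 'force': array([-0.78105266, -0.14915118,  0.45354843]), 'ft_torque': array([-0.01497694,  0.03057493, -0.01794682]), 'width': 0.08580324233401711}
side {'K': array([[446.39439782,   0.        , 276.76185544],
       [  0.        , 446.39439782, 215.06990228],
       [  0.        ,   0.        ,   1.        ]]), 'origin': array([0.56788907, 0.67654148, 0.60367402]), 'attitude': array([-0.00817518,  0.00284757,  0.89797017, -0.43997118])}
top {'K': array([[440.26907281,   0.        , 283.22551944],
       [  0.        , 440.26907281, 209.89576581],
       [  0.        ,   0.        ,   1.        ]]), 'origin': array([0.4680717 , 0.0062058 , 0.95699085]), 'attitude': array([ 0.03509984, -0.70526723,  0.70766483, -0.02401291])}
wrist {'K': array([[347.44991003,   0.        , 288.94064883],
       [  0.        , 347.44991003, 213.85365899],
       [  0.        ,   0.        ,   1.        ]]), 'hand_eye': array([[-5.71285895e-05, -9.46740768e-01, -3.21996763e-01,
         8.38350817e-02],
       [ 9.99999998e-01, -5.82844234e-05, -6.05083610e-06,
         4.98795326e-04],
       [-1.30388225e-05, -3.21996763e-01,  9.46740769e-01,
        -1.41880590e-01],
       [ 0.00000000e+00,  0.00000000e+00,  0.00000000e+00,
         1.00000000e+00]])}
```

View pics/top0.png

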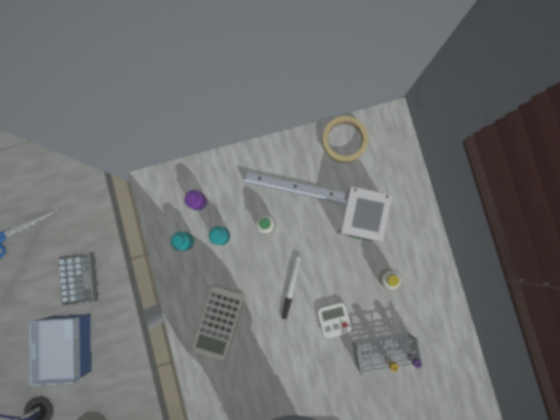

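View pics/side0.png

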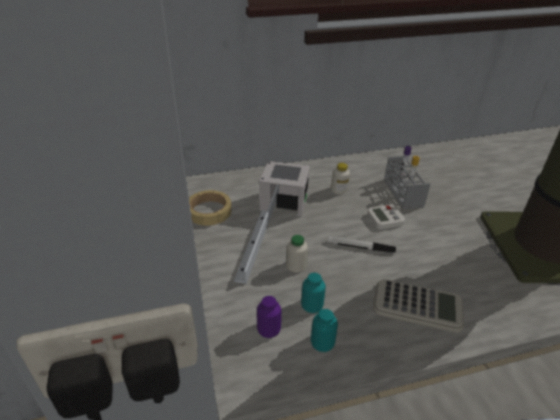

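Top view: green cap at about (265,225), fence from (245,178) to (345,198), box at (345–390,187–240), turquoise and purple bottles at left. Side view: green bottle at (297,254), fence from (240,277) to (267,215). I'll enlarge both.

Run:
```python
import cv2,numpy as np
t=cv2.imread("pics/top0.png")[160:260,230:400]; s=cv2.imread("pics/side0.png")[150:300,225:325]
cv2.imwrite("pics/topc.png",cv2.resize(t,None,fx=4.7,fy=4.7,interpolation=cv2.INTER_CUBIC))
cv2.imwrite("pics/sidec.png",cv2.resize(s,None,fx=4,fy=4,interpolation=cv2.INTER_CUBIC))
```

```text
(no output)
```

View pics/topc.png

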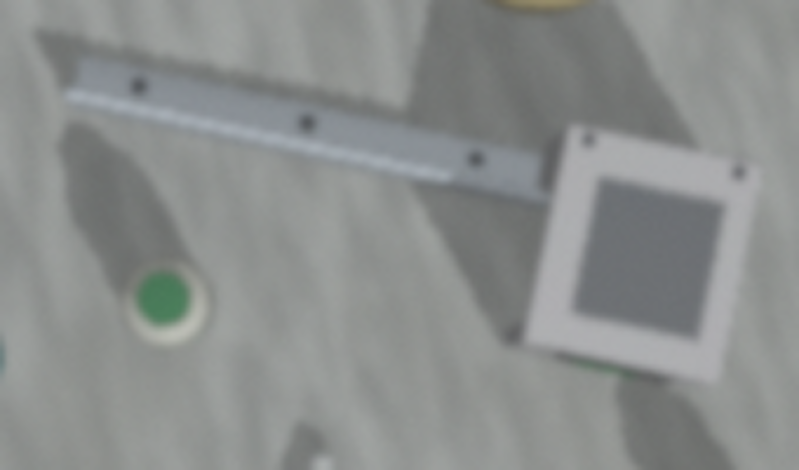

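View pics/sidec.png

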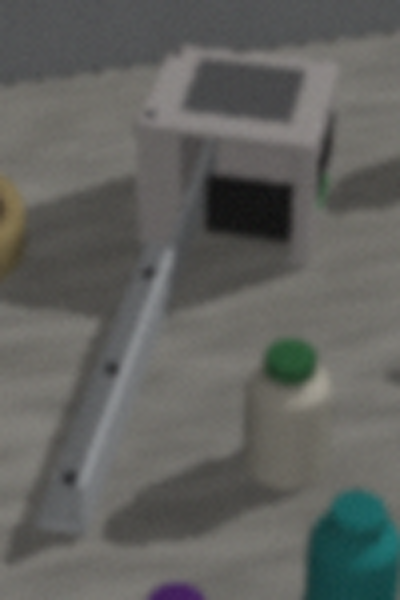

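```bash
cat >> h.py <<'E'
def cam(n):
    m=manip.camera_model(n)
    return m["K"],rot(m["attitude"]),np.array(m["origin"])
def proj(c,P): K,A,o=c; q=(np.atleast_2d(P)-o)@A@K.T; return q[:,:2]/q[:,2:]
def onz(c,uv,z):
    K,A,o=c; r=A@np.linalg.solve(K,[*uv,1]); return o+r*(z-o[2])/r[2]
def tri(c1,u1,c2,u2):
    r=[A@np.linalg.solve(K,[*u,1]) for (K,A,o),u in((c1,u1),(c2,u2))]
    a=np.linalg.lstsq(np.array([r[0],-r[1]]).T,c2[2]-c1[2],rcond=None)[0]
    p,q=c1[2]+a[0]*r[0],c2[2]+a[1]*r[1]; return (p+q)/2,np.linalg.norm(p-q)
E
python3 - <<'E'
from h import *
from scipy.optimize import least_squares
t=cam("top"); s=cam("side")
T=lambda x,y:np.array([230+x/4.7,160+y/4.7]); S=lambda x,y:np.array([225+x/4,150+y/4])
print("cap",tri(t,T(163,297),s,S(291,358)), onz(t,T(163,297),.07),onz(s,S(291,358),.07))
print("roofR",tri(t,T(525,345),s,S(318,147)),"roofL",tri(t,T(570,125),s,S(138,125)))
print("fend",tri(t,T(68,102),s,S(88,487)),onz(s,S(85,530),0))
print("depth top cap",np.load("pics/top0.npy")[223,265])
obs=[(t,T(525,345),(-.066,0,.081)),(s,S(318,147),(-.066,0,.081)),(t,T(570,125),(.030,0,.081)),(s,S(138,125),(.03,0,.081)),
(t,T(68,102),(0,.22,.032)),(s,S(88,487),(0,.22,.032)),(s,S(85,530),(0,.22,0)),(t,T(718,382),(-.066,-.085,.081)),(t,T(762,165),(.03,-.085,.081)),(t,T(548,200),(0,0,.032))]
def W(p,b): return np.array([p[0],p[1],0])+R.from_euler('z',p[2]).apply(b)
f=lambda p:np.concatenate([proj(c,W(p,b))[0]-u for c,u,b in obs])
r=least_squares(f,[.5,-.05,0],loss='soft_l1'); print(r.x,np.round(f(r.x).reshape(-1,2),1))
cap=tri(t,T(163,297),s,S(291,358))[0]; 
print("bottle in bay",R.from_euler('z',-r.x[2]).apply(cap-[r.x[0],r.x[1],0]))
for n,uv,z in(("yel",(392,281),.07),("pur",(195,200),.07),("tq1",(219,236),.07),("tq2",(181,241),.07),("tape",(345,139),.02),("pen1",(299,255),.01),("pen2",(286,315),.01)): 
  q=onz(t,uv,z); print(n,q.round(3),R.from_euler('z',-r.x[2]).apply(q-[r.x[0],r.x[1],0]).round(3))
E
```

```text
cap (array([0.51553456, 0.05772379, 0.06725172]), np.float64(0.0005738187497421142)) [0.51567216 0.0575299  0.07      ] [0.51552115 0.06094482 0.07      ]
roofR (array([ 0.49415516, -0.09619578,  0.07950747]), np.float64(0.0002898692314705309)) roofL (array([ 0.5881957 , -0.11671452,  0.07924757]), np.float64(0.00039724092565387304))
fend (array([0.60694987, 0.10298299, 0.02940739]), np.float64(0.0010547671013047242)) [0.60976372 0.10130795 0.        ]
depth top cap 0.88911456
[ 0.55941106 -0.11004679 -0.22149365] [[-0.3 -0.4]
 [-0.4 -0.4]
 [ 0.1 -0.5]
 [-0.1 -0.7]
 [-0.9 -0.8]
 [-0.2 -0.4]
 [ 1.   1.3]
 [ 0.8  1.1]
 [ 1.1  0.1]
 [-1.4  0.6]]
bottle in bay [-0.07966164  0.15403292  0.06725172]
yel [ 0.4   -0.196  0.07 ] [-0.137 -0.119  0.07 ]
pur [0.563 0.199 0.07 ] [-0.064  0.303  0.07 ]
tq1 [0.49 0.15 0.07] [-0.125  0.238  0.07 ]
tq2 [0.48  0.226 0.07 ] [-0.151  0.311  0.07 ]
tape [ 0.7   -0.113  0.02 ] [0.138 0.028 0.02 ]
pen1 [ 0.451 -0.013  0.01 ] [-0.128  0.071  0.01 ]
pen2 [0.324 0.016 0.01 ] [-0.257  0.071  0.01 ]
```

Geometry is consistent: cap and roof triangulate within about 3 mm and the gap to the fence is 40 mm. Next I'll get a rough prior for the stop from depth and work out the approach.

```bash
cat >> h.py <<'E'
B=np.array([.5594,-.1100,0]); YAW=-.2215
def bay(p): return R.from_euler('z',-YAW).apply(np.asarray(p)-B)
def wld(b): return B+R.from_euler('z',YAW).apply(b)
def goal(b,xdir_deg,lean_deg=0):
    """tool x at bay-heading xdir_deg, leaned back toward tool +x; prints total units"""
    s=manip.state(); p=np.array(s["position"]); Rc=rot(s["orientation"])
    h=YAW+np.radians(xdir_deg); x=np.array([np.cos(h),np.sin(h),0]); z=np.array([0,0,-1.]); y=np.cross(z,x)
    G=R.from_rotvec(np.radians(lean_deg)*np.cross([0,0,1],x)).as_matrix()@np.array([x,y,z]).T
    rv=np.degrees(R.from_matrix(G@Rc.T).as_rotvec())/5
    print("t",s["time"],"bay now",bay(p).round(4),"dpos units",((wld(b)-p)/.15).round(3),"turn units",rv.round(2),"F bay",R.from_euler('z',-YAW).apply(s["force"]).round(2),"w",round(s["width"],4))
E
python3 - <<'E'
from h import *
goal([-.140,.154,.10],180); print(wld([-.140,.154,.022]))
K,A,o=cam("side"); d=np.load("pics/side0.npy")
for v in range(194,212,3):
  print(v,[tuple((bay(o+A@(np.linalg.solve(K,[u,v,1])*d[v,u]))*1000).round().astype(int) if False else (bay(o+A@(np.linalg.solve(K,[u,v,1])*d[v,u]))*1000).round().astype(int).tolist()) for u in(280,285,290,294)])
E
```

```text
t 0.15 bay now [-0.4591  0.599   0.2306] dpos units [ 1.423 -3.362 -0.871] turn units [ 0.02 -0.    2.04] F bay [-0.66 -0.2  -0.38] w 0.0853
[0.4566531  0.07099468 0.022     ]
194 [(-11, -19, 40), (-13, -73, 3), (-25, -71, 6), (-34, -72, 7)]
197 [(-13, -13, 36), (-24, -11, 39), (-35, -12, 40), (-44, -14, 40)]
200 [(-13, -11, 29), (-24, -13, 30), (-35, -11, 33), (-44, -11, 34)]
203 [(-13, -12, 20), (-25, -11, 23), (-36, -10, 26), (-45, -10, 27)]
206 [(-14, -10, 14), (-24, -13, 13), (-36, -12, 16), (-45, -13, 17)]
209 [(-13, -16, 1), (-25, -11, 7), (-36, -11, 9), (-45, -12, 10)]
```

>>> apply_moves --motion '[{"delta_pos": [0.11,-0.26,0],"turn": [0,0,0.25],"claw": 0.75},{"delta_pos": [0.11,-0.26,0],"turn": [0,0,0.25],"claw": 0.75},{"delta_pos": [0.11,-0.26,0],"turn": [0,0,0.25],"claw": 0.75},{"delta_pos": [0.11,-0.26,0],"turn": [0,0,0.25],"claw": 0.75},{"delta_pos": [0.11,-0.26,0],"turn": [0,0,0.25],"claw": 0.75},{"delta_pos": [0.11,-0.26,0],"turn": [0,0,0.25],"claw": 0.75},{"delta_pos": [0.11,-0.26,0],"turn": [0,0,0.25],"claw": 0.75},{"delta_pos": [0.11,-0.26,0],"turn": [0,0,0.25],"claw": 0.75}]' --force 20

```text
time: 1.15
position: [0.3757, 0.2624, 0.2313]
orientation: [0.0, 0.112, 0.994, -0.0]
force: [0.9, 0.1, 0.5]
width: 0.021
```

>>> apply_moves --motion '[{"delta_pos": [0.08,-0.2,-0.05],"turn": [0,0,0],"claw": 0.75},{"delta_pos": [0.08,-0.2,-0.05],"turn": [0,0,0],"claw": 0.75},{"delta_pos": [0.08,-0.2,-0.1],"turn": [0,0,0],"claw": 0.75},{"delta_pos": [0.08,-0.2,-0.1],"turn": [0,0,0],"claw": 0.75},{"delta_pos": [0.08,-0.2,-0.1],"turn": [0,0,0],"claw": 0.75},{"delta_pos": [0.08,-0.2,-0.15],"turn": [0,0,0],"claw": 0.75},{"delta_pos": [0.06,-0.08,-0.12],"turn": [0,0,0],"claw": 0.75},{"delta_pos": [0,0,0],"turn": [0,0,0],"claw": 0.75}]'

```text
time: 2.15
position: [0.456, 0.0705, 0.1299]
orientation: [-0.001, 0.114, 0.994, -0.001]
force: [-0.2, 0.3, 0.5]
width: 0.0214
```

Run:
```python
from h import *
goal([-.140,.154,.022],180); s=manip.state(); Rc=rot(s["orientation"]);p=np.array(s["position"])
print(p); im,d=manip.get_image("wrist"); cv2.imwrite("pics/w1.png",im)
```

```text
t 2.15 bay now [-0.1406  0.1534  0.1299] dpos units [ 0.005  0.003 -0.719] turn units [ 0.01 -0.02  0.07] F bay [-0.29  0.19  0.47] w 0.0214
[0.455971   0.07053867 0.12985162]
```

View pics/w1.png

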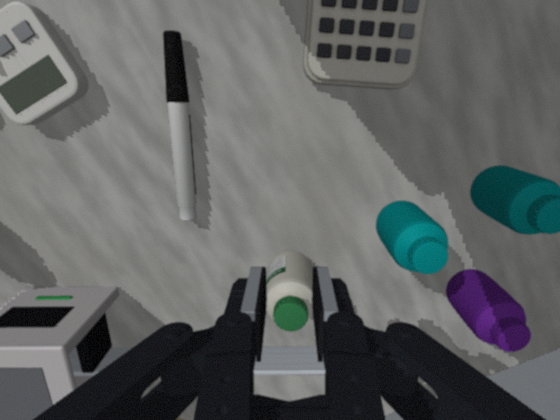

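Wrist view: green bottle at (290,290), centred between the fingertips and ahead of them toward the fence. Turquoise and purple bottles are well off to the right and the pen at (180,140) is clear. I'll descend and push toward the fence.

>>> apply_moves --motion '[{"delta_pos": [0,0,-0.12],"turn": [0,0,0],"claw": 0.75},{"delta_pos": [0,0,-0.12],"turn": [0,0,0],"claw": 0.75},{"delta_pos": [0,0,-0.12],"turn": [0,0,0],"claw": 0.75},{"delta_pos": [0,0,-0.12],"turn": [0,0,0],"claw": 0.75},{"delta_pos": [0,0,-0.12],"turn": [0,0,0],"claw": 0.75},{"delta_pos": [0,0,-0.12],"turn": [0,0,0],"claw": 0.75},{"delta_pos": [0.06,-0.013,0],"turn": [0,0,0],"claw": 0.75},{"delta_pos": [0.04,-0.009,0],"turn": [0,0,0],"claw": 0.75}]'

```text
time: 3.2
position: [0.4727, 0.0692, 0.0238]
orientation: [0.001, 0.112, 0.994, 0.001]
force: [-0.2, -1.0, 0.3]
width: 0.0215
```

>>> apply_moves --motion '[{"delta_pos": [0.045,-0.01,0],"turn": [0,0,0],"claw": 0.75},{"delta_pos": [0.045,-0.01,0],"turn": [0,0,0],"claw": 0.75},{"delta_pos": [0.045,-0.01,0],"turn": [0,0,0],"claw": 0.75},{"delta_pos": [0.045,-0.01,0],"turn": [0,0,0],"claw": 0.75},{"delta_pos": [0.045,-0.01,0],"turn": [0,0,0],"claw": 0.75},{"delta_pos": [0.045,-0.01,0],"turn": [0,0,0],"claw": 0.75},{"delta_pos": [0.045,-0.01,0],"turn": [0,0,0],"claw": 0.75},{"delta_pos": [0.045,-0.01,0],"turn": [0,0,0],"claw": 0.75}]'

```text
time: 4.2
position: [0.5257, 0.0564, 0.0228]
orientation: [-0.0, 0.112, 0.994, 0.0]
force: [-4.4, 1.0, 3.0]
width: 0.0211
```

Run:
```python
from h import *
goal([-.049,.154,.022],180)
im,d=manip.get_image("side"); cv2.imwrite("pics/s2.png",cv2.resize(im[150:300,200:350],None,fx=4,fy=4,interpolation=cv2.INTER_CUBIC))
```

```text
t 4.2 bay now [-0.0695  0.1549  0.0228] dpos units [ 0.132 -0.036 -0.005] turn units [-0.   -0.    0.04] F bay [-4.49 -0.02  3.02] w 0.0211
```

View pics/s2.png

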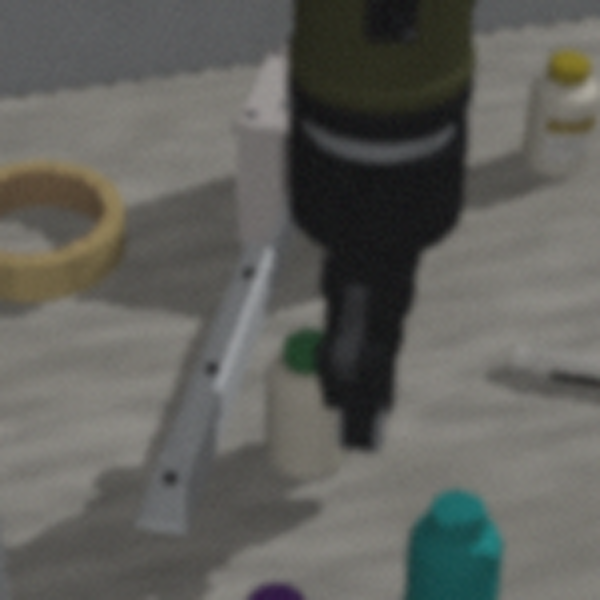

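Side view: the bottle is upright with its cap at (276,237) full-frame, fingers behind it, and a gap to the fence still visible.

Run:
```python
from h import *
c=cam("side"); print("cap",bay(onz(c,(200+305/4,150+350/4),.068)))
for y in(.15,.16):
  print(proj(c,[wld([-.02,y,.068]),wld([-.04,y,.068])])*4-[800,600])
goal([-.049,.154,.022],180)
```

```text
cap [-0.04048257  0.15806718  0.068     ]
[[265.55044741 332.59782615]
 [307.61226515 338.77084404]]
[[260.65316744 346.2438881 ]
 [303.09375662 352.52746243]]
t 4.25 bay now [-0.0679  0.155   0.0229] dpos units [ 0.122 -0.034 -0.006] turn units [-0.    0.02  0.05] F bay [-0.33  0.24  0.12] w 0.021
```

>>> apply_moves --motion '[{"delta_pos": [0.016,-0.0035,0],"turn": [0,0,0],"claw": 0.75},{"delta_pos": [0.016,-0.0035,0],"turn": [0,0,0],"claw": 0.75},{"delta_pos": [0.016,-0.0035,0],"turn": [0,0,0],"claw": 0.75},{"delta_pos": [0.016,-0.0035,0],"turn": [0,0,0],"claw": 0.75},{"delta_pos": [0.016,-0.0035,0],"turn": [0,0,0],"claw": 0.75},{"delta_pos": [0.016,-0.0035,0],"turn": [0,0,0],"claw": 0.75},{"delta_pos": [0.013,-0.003,0],"turn": [0,0,0],"claw": 0.75},{"delta_pos": [0,0,0],"turn": [0,0,0],"claw": 0.75}]'

```text
time: 5.25
position: [0.5421, 0.0527, 0.0228]
orientation: [0.0, 0.113, 0.994, 0.0]
force: [-1.3, 0.9, 0.8]
width: 0.0213
```

Run:
```python
from h import *
goal([-.048,.154,.022],180)
```

```text
t 5.25 bay now [-0.0526  0.155   0.0228] dpos units [ 0.029 -0.013 -0.005] turn units [-0.    0.01  0.05] F bay [-1.5   0.59  0.82] w 0.0213
```

>>> apply_moves --motion '[{"delta_pos": [0.006,-0.0014,0],"turn": [0,0,0],"claw": 0.75},{"delta_pos": [0.006,-0.0014,0],"turn": [0,0,0],"claw": 0.75},{"delta_pos": [0.006,-0.0014,0],"turn": [0,0,0],"claw": 0.75},{"delta_pos": [0.006,-0.0014,0],"turn": [0,0,0],"claw": 0.75},{"delta_pos": [0.006,-0.0014,0],"turn": [0,0,0],"claw": 0.75},{"delta_pos": [0,0,0],"turn": [0,0,0],"claw": 0.75},{"delta_pos": [0,0,0],"turn": [0,0,0],"claw": 0.75},{"delta_pos": [0,0,0],"turn": [0,0,0],"claw": 0.75}]'

```text
time: 6.25
position: [0.5463, 0.0517, 0.0228]
orientation: [0.0, 0.112, 0.994, 0.0]
force: [-1.2, 0.2, 1.8]
width: 0.0214
```

Run:
```python
from h import *
goal([-.048,.154,.022],180)
```

```text
t 6.25 bay now [-0.0483  0.1549  0.0228] dpos units [ 0.001 -0.006 -0.005] turn units [-0.    0.    0.04] F bay [-1.25 -0.1   1.78] w 0.0214
```

>>> apply_moves --motion '[{"delta_pos": [0.005,-0.001,0],"turn": [0,0,0],"claw": 0.75},{"delta_pos": [0.005,-0.001,0],"turn": [0,0,0],"claw": 0.75},{"delta_pos": [0.005,-0.001,0],"turn": [0,0,0],"claw": 0.75},{"delta_pos": [0.005,-0.001,0],"turn": [0,0,0],"claw": 0.75},{"delta_pos": [0,0,0],"turn": [0,0,0],"claw": 0.75},{"delta_pos": [0,0,0],"turn": [0,0,0],"claw": 0.75},{"delta_pos": [0,0,0],"turn": [0,0,0],"claw": 0.75},{"delta_pos": [0,0,0],"turn": [0,0,0],"claw": 0.75}]'

```text
time: 7.25
position: [0.5477, 0.0514, 0.0227]
orientation: [-0.001, 0.112, 0.994, -0.0]
force: [-5.0, 1.8, 5.1]
width: 0.0215
```

Run:
```python
from h import *
goal([-.048,.154,.022],180)
im,d=manip.get_image("side"); cv2.imwrite("pics/s3.png",cv2.resize(im[190:290,220:320],None,fx=6,fy=6,interpolation=cv2.INTER_CUBIC))
c=cam("side")
for b in([-.02,.155,.07],[-.02,.155,0],[-.02+.02,.155,0],[-.04,.155,0]): print(b,(proj(c,wld(b))-[220,190])*6)
```

```text
t 7.25 bay now [-0.0468  0.1549  0.0227] dpos units [-0.009 -0.004 -0.005] turn units [ 0.   -0.03  0.04] F bay [-5.29  0.65  5.12] w 0.0215
[-0.02, 0.155, 0.07] [[274.65110266 264.13115316]]
[-0.02, 0.155, 0] [[275.27810242 429.14043827]]
[0.0, 0.155, 0] [[215.3866883  419.73641248]]
[-0.04, 0.155, 0] [[335.60374669 438.61264597]]
```

View pics/s3.png

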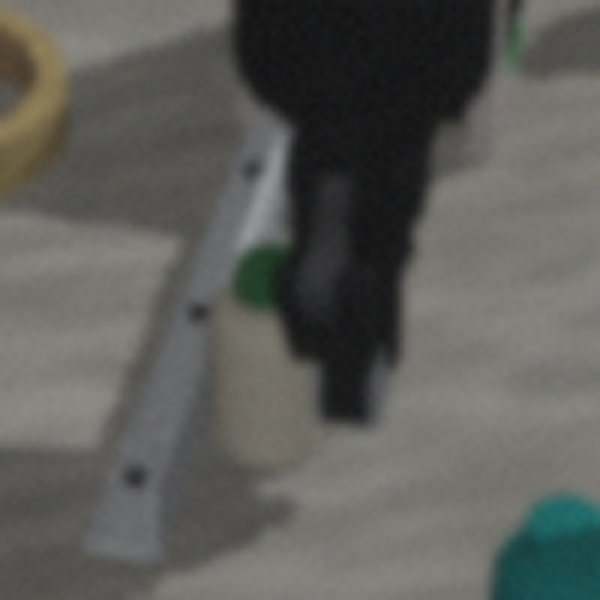

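Force rose to 5 N and the side view shows the bottle standing against the fence (cap at ≈(265,236) full-frame), so it is touching. Next: back off, lift, turn the hand behind it.

>>> apply_moves --motion '[{"delta_pos": [-0.06,0.013,0],"turn": [0,0,0],"claw": 0.75},{"delta_pos": [-0.09,0.02,0],"turn": [0,0,0],"claw": 0.75},{"delta_pos": [-0.09,0.02,0],"turn": [0,0,0],"claw": 0.75},{"delta_pos": [-0.05,0.01,0.05],"turn": [0,0,0],"claw": 0.75},{"delta_pos": [0,0,0.15],"turn": [0,0,0],"claw": 0.75},{"delta_pos": [0,0,0.18],"turn": [0,0,-0.8],"claw": 0.8},{"delta_pos": [0,0,0.18],"turn": [0,0,-0.9],"claw": 0.9},{"delta_pos": [0,0,0.12],"turn": [0,0,-1],"claw": 1}]'

```text
time: 8.3
position: [0.5069, 0.0606, 0.1266]
orientation: [0.002, 0.23, 0.973, 0.001]
force: [0.4, -0.2, 0.2]
width: 0.0001
```

>>> apply_moves --motion '[{"delta_pos": [0.07,0.04,0],"turn": [0,0,-1],"claw": 1},{"delta_pos": [0.07,0.04,0],"turn": [0,0,-1],"claw": 1},{"delta_pos": [0.07,0.04,0],"turn": [0,0,-1],"claw": 1},{"delta_pos": [0.07,0.04,0],"turn": [0,0,-1],"claw": 1},{"delta_pos": [0.07,0.04,0],"turn": [0,0,-1],"claw": 1},{"delta_pos": [0.07,0.04,0],"turn": [0,0,-1],"claw": 1},{"delta_pos": [0.07,0.04,0],"turn": [0,0,-1],"claw": 1},{"delta_pos": [0,0,0],"turn": [0,0,-1],"claw": 1}]'

```text
time: 9.3
position: [0.5808, 0.1034, 0.1255]
orientation: [0.001, 0.549, 0.836, 0.001]
force: [0.2, -0.2, -0.1]
width: -0.0002
```

Run:
```python
from h import *
goal([-.024,.215,.022],94,15)
c=cam("side"); im,d=manip.get_image("side"); 
g=cv2.inRange(cv2.cvtColor(im,cv2.COLOR_BGR2HSV),(50,90,40),(80,255,255))
n,l,st,ce=cv2.connectedComponentsWithStats(g); 
for i in range(1,n):
  if st[i,4]>15: print(st[i],ce[i],bay(onz(c,ce[i],.067)))
```

```text
t 9.3 bay now [-0.026   0.2128  0.1255] dpos units [ 0.016  0.011 -0.69 ] turn units [-3.02 -0.35 -6.4 ] F bay [ 0.19 -0.13 -0.11] w -0.0002
[260 232  11   9  61] [265.42622951 236.18032787] [-0.01995786  0.15770245  0.067     ]
```

>>> apply_moves --motion '[{"delta_pos": [0.01,0.01,0],"turn": [-0.43,-0.05,-0.91],"claw": 1},{"delta_pos": [0.006,0.001,0],"turn": [-0.43,-0.05,-0.91],"claw": 1},{"delta_pos": [0,0,0],"turn": [-0.43,-0.05,-0.91],"claw": 1},{"delta_pos": [0,0,0],"turn": [-0.43,-0.05,-0.91],"claw": 1},{"delta_pos": [0,0,-0.1],"turn": [-0.43,-0.05,-0.91],"claw": 1},{"delta_pos": [0,0,-0.12],"turn": [-0.43,-0.05,-0.91],"claw": 1},{"delta_pos": [0,0,-0.12],"turn": [-0.43,-0.05,-0.91],"claw": 1},{"delta_pos": [0,0,-0.05],"turn": [0,0,0],"claw": 1}]'

```text
time: 10.35
position: [0.5813, 0.1055, 0.0653]
orientation: [0.083, 0.75, 0.649, -0.1]
force: [-0.6, 0.6, -0.0]
width: 0.0002
```

Run:
```python
from h import *
goal([-.024,.215,.022],94,15)
im,d=manip.get_image("wrist"); cv2.imwrite("pics/w2.png",im)
```

```text
t 10.35 bay now [-0.026   0.2151  0.0653] dpos units [ 0.013 -0.003 -0.288] turn units [-0.02 -0.06 -0.09] F bay [-0.7   0.42 -0.  ] w 0.0002
```

View pics/w2.png

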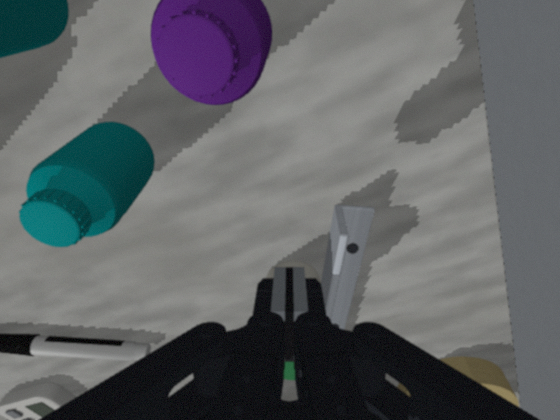

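Wrist view: shut fingers at (290,290), just left of the fence (its face edge near u≈335). The bottle is hidden ahead with a bit of green at (290,370). Purple bottle close behind at (210,50). I'll move forward a bit while lowering, to stay clear of purple.

>>> apply_moves --motion '[{"delta_pos": [0.0,-0.04,0],"turn": [0,0,0],"claw": 1},{"delta_pos": [0.0,-0.04,-0.02],"turn": [0,0,0],"claw": 1},{"delta_pos": [0,0,-0.06],"turn": [0,0,0],"claw": 1},{"delta_pos": [0,0,-0.07],"turn": [0,0,0],"claw": 1},{"delta_pos": [0,0,-0.07],"turn": [0,0,0],"claw": 1},{"delta_pos": [0,0,-0.065],"turn": [0,0,0],"claw": 1},{"delta_pos": [0,0,0],"turn": [0,0,0],"claw": 1},{"delta_pos": [0,0,0],"turn": [0,0,0],"claw": 1}]'

```text
time: 11.4
position: [0.5817, 0.0923, 0.0236]
orientation: [0.084, 0.751, 0.648, -0.1]
force: [-0.0, 0.5, -0.3]
width: -0.0005
```

Run:
```python
from h import *
goal([-.024,.10,.022],94,15)
```

```text
t 11.4 bay now [-0.0227  0.2022  0.0236] dpos units [-0.158 -0.663 -0.011] turn units [-0.02 -0.04 -0.04] F bay [-0.11  0.46 -0.27] w -0.0005
```

>>> apply_moves --motion '[{"delta_pos": [-0.0059,-0.026,0],"turn": [0,0,0],"claw": 1},{"delta_pos": [-0.0059,-0.026,0],"turn": [0,0,0],"claw": 1},{"delta_pos": [-0.0059,-0.026,0],"turn": [0,0,0],"claw": 1},{"delta_pos": [-0.0059,-0.026,0],"turn": [0,0,0],"claw": 1},{"delta_pos": [-0.0059,-0.026,0],"turn": [0,0,0],"claw": 1},{"delta_pos": [-0.0059,-0.026,0],"turn": [0,0,0],"claw": 1},{"delta_pos": [-0.0059,-0.026,0],"turn": [0,0,0],"claw": 1},{"delta_pos": [-0.0059,-0.026,0],"turn": [0,0,0],"claw": 1}]'

```text
time: 12.4
position: [0.5743, 0.0616, 0.0235]
orientation: [0.083, 0.751, 0.648, -0.1]
force: [-1.2, 4.0, 2.1]
width: 0.0002
```

```bash
cat > chk.py <<'E'
from h import *
goal([-.023,.04,.022],94,15)
im,d=manip.get_image("side"); cv2.imwrite("pics/last.png",im)
c=cam("side"); g=cv2.inRange(cv2.cvtColor(im,cv2.COLOR_BGR2HSV),(50,90,40),(80,255,255))
n,l,st,ce=cv2.connectedComponentsWithStats(g)
for i in range(1,n):
  if st[i,4]>12: print(st[i],bay(onz(c,ce[i],.067)).round(4))
E
python3 chk.py
```

```text
t 12.4 bay now [-0.0232  0.1706  0.0235] dpos units [-0.19 -0.85 -0.01] turn units [-0.03 -0.05 -0.05] F bay [-2.07  3.63  2.07] w 0.0002
```

>>> apply_moves --motion '[{"delta_pos": [-0.0059,-0.026,0],"turn": [0,0,0],"claw": 1},{"delta_pos": [-0.0059,-0.026,0],"turn": [0,0,0],"claw": 1},{"delta_pos": [-0.0059,-0.026,0],"turn": [0,0,0],"claw": 1},{"delta_pos": [-0.0059,-0.026,0],"turn": [0,0,0],"claw": 1},{"delta_pos": [-0.0059,-0.026,0],"turn": [0,0,0],"claw": 1},{"delta_pos": [-0.0059,-0.026,0],"turn": [0,0,0],"claw": 1},{"delta_pos": [-0.0059,-0.026,0],"turn": [0,0,0],"claw": 1},{"delta_pos": [-0.0059,-0.026,0],"turn": [0,0,0],"claw": 1}]'

```text
time: 13.45
position: [0.5671, 0.0297, 0.0235]
orientation: [0.083, 0.751, 0.648, -0.1]
force: [-1.5, 4.4, 2.1]
width: 0.0001
```

```bash
sed -i 's/^c=cam/t,_=manip.get_image("top"); cv2.imwrite("pics\/lastt.png",cv2.resize(np.hstack([t[150:260,230:400],im[150:260,200:370]]),None,fx=2.3,fy=2.3,interpolation=2))\n&/' chk.py; python3 chk.py
```

```text
t 13.45 bay now [-0.0232  0.138   0.0235] dpos units [-0.142 -0.638 -0.01 ] turn units [-0.02 -0.05 -0.04] F bay [-2.44  3.93  2.11] w 0.0001
```

View pics/lastt.png

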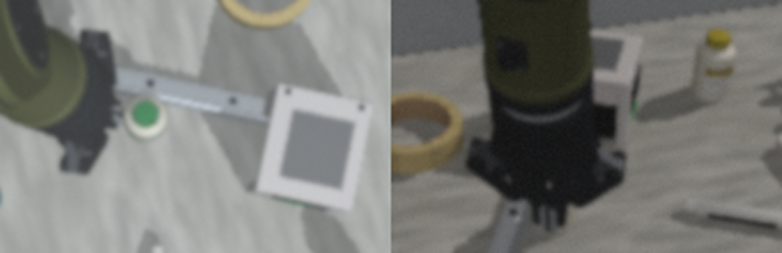

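Top half of the picture: bottle just ahead of the fingers and beside the fence, cap at ≈(293.5,199) full-frame; hand well clear of the box. I'll measure the cap from the top camera from now on.

```bash
cat > chk.py <<'E'
from h import *
goal([-.023,.04,.022],94,15)
im,d=manip.get_image("top"); cv2.imwrite("pics/last.png",im)
c=cam("top"); g=cv2.inRange(cv2.cvtColor(im,cv2.COLOR_BGR2HSV),(55,70,40),(82,255,255))
n,l,st,ce=cv2.connectedComponentsWithStats(g)
for i in range(1,n):
  if st[i,4]>12: print(st[i],ce[i].round(1),bay(onz(c,ce[i],.07)).round(4))
E
python3 chk.py
python3 - <<'E'
from h import *
c=cam("top");im=cv2.imread("pics/top0.png"); g=cv2.inRange(cv2.cvtColor(im,cv2.COLOR_BGR2HSV),(55,70,40),(82,255,255))
n,l,st,ce=cv2.connectedComponentsWithStats(g)
print([ (st[i],bay(onz(c,ce[i],.07)).round(4)) for i in range(1,n) if st[i,4]>12])
E
```

```text
t 13.55 bay now [-0.0232  0.1371  0.0236] dpos units [-0.141 -0.631 -0.011] turn units [-0.01 -0.05 -0.03] F bay [-2.07  1.89  1.18] w -0.0001
[288 195  10   9  73] [292.8 198.9] [-0.0192  0.1091  0.07  ]
[(array([260, 219,  10,   9,  73], dtype=int32), array([-0.0795,  0.1548,  0.07  ]))]
```

>>> apply_moves --motion '[{"delta_pos": [-0.0059,-0.026,0],"turn": [0,0,0],"claw": 1},{"delta_pos": [-0.0059,-0.026,0],"turn": [0,0,0],"claw": 1},{"delta_pos": [-0.0059,-0.026,0],"turn": [0,0,0],"claw": 1},{"delta_pos": [-0.0059,-0.026,0],"turn": [0,0,0],"claw": 1},{"delta_pos": [-0.0059,-0.026,0],"turn": [0,0,0],"claw": 1},{"delta_pos": [-0.0059,-0.026,0],"turn": [0,0,0],"claw": 1},{"delta_pos": [-0.0059,-0.026,0],"turn": [0,0,0],"claw": 1},{"delta_pos": [-0.0059,-0.026,0],"turn": [0,0,0],"claw": 1}]'

```text
time: 14.6
position: [0.5603, -0.0018, 0.0236]
orientation: [0.084, 0.751, 0.648, -0.1]
force: [0.2, 1.6, 0.3]
width: 0.0001
```

```bash
python3 chk.py
```

```text
t 14.6 bay now [-0.0229  0.1058  0.0236] dpos units [-0.097 -0.428 -0.011] turn units [-0.01 -0.04 -0.04] F bay [-0.1   1.57  0.35] w 0.0001
[303 198  10  10  77] [307.8 202.4] [-0.0194  0.0779  0.07  ]
```

>>> apply_moves --motion '[{"delta_pos": [-0.0044,-0.0195,0],"turn": [0,0,0],"claw": 1},{"delta_pos": [-0.0044,-0.0195,0],"turn": [0,0,0],"claw": 1},{"delta_pos": [-0.0044,-0.0195,0],"turn": [0,0,0],"claw": 1},{"delta_pos": [-0.0044,-0.0195,0],"turn": [0,0,0],"claw": 1},{"delta_pos": [-0.0044,-0.0195,0],"turn": [0,0,0],"claw": 1},{"delta_pos": [-0.0044,-0.0195,0],"turn": [0,0,0],"claw": 1},{"delta_pos": [-0.0044,-0.0195,0],"turn": [0,0,0],"claw": 1},{"delta_pos": [-0.0044,-0.0195,0],"turn": [0,0,0],"claw": 1}]'

```text
time: 15.65
position: [0.5549, -0.0248, 0.0235]
orientation: [0.083, 0.751, 0.648, -0.1]
force: [-0.4, 1.6, 0.5]
width: 0.0001
```

```bash
python3 chk.py
```

```text
t 15.65 bay now [-0.0231  0.0821  0.0235] dpos units [-0.061 -0.274 -0.01 ] turn units [-0.02 -0.05 -0.04] F bay [-0.71  1.51  0.53] w 0.0001
[315 200  10  10  77] [319.4 204.8] [-0.0193  0.0541  0.07  ]
```

>>> apply_moves --motion '[{"delta_pos": [-0.0044,-0.0195,0],"turn": [0,0,0],"claw": 1},{"delta_pos": [-0.0044,-0.0195,0],"turn": [0,0,0],"claw": 1},{"delta_pos": [-0.0044,-0.0195,0],"turn": [0,0,0],"claw": 1},{"delta_pos": [-0.0044,-0.0195,0],"turn": [0,0,0],"claw": 1},{"delta_pos": [-0.0044,-0.0195,0],"turn": [0,0,0],"claw": 1},{"delta_pos": [-0.0044,-0.0195,0],"turn": [0,0,0],"claw": 1},{"delta_pos": [-0.0044,-0.0195,0],"turn": [0,0,0],"claw": 1},{"delta_pos": [0,0,0],"turn": [0,0,0],"claw": 1}]'

```text
time: 16.7
position: [0.5502, -0.0458, 0.0236]
orientation: [0.084, 0.751, 0.647, -0.1]
force: [-0.1, 0.0, 0.1]
width: 0.0
```

```bash
python3 chk.py
python3 - <<'E'
import cv2
cv2.imwrite("pics/l2.png",cv2.resize(cv2.imread("pics/last.png")[160:260,260:400],None,fx=5,fy=5,interpolation=2))
E
```

```text
t 16.7 bay now [-0.0231  0.0606  0.0236] dpos units [-0.03  -0.134 -0.011] turn units [-0.01 -0.05 -0.04] F bay [-0.12  0.02  0.15] w 0.0
[325 203  11   9  78] [329.8 207. ] [-0.0191  0.0326  0.07  ]
```

View pics/l2.png

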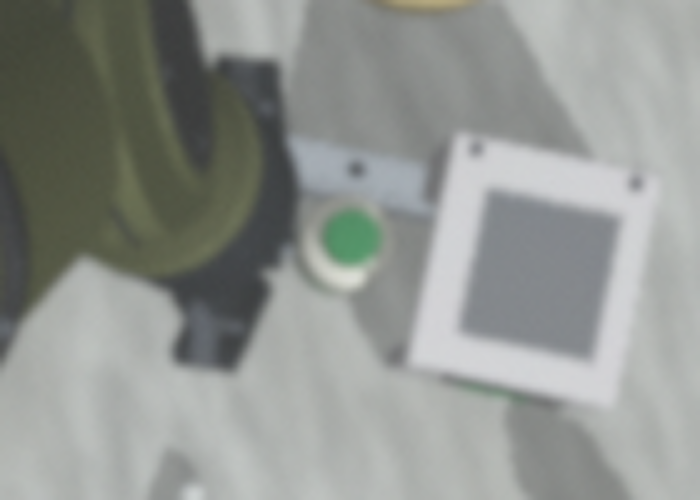

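Bottle hugs the fence just outside the mouth (cap at crop (352,236)); the hand leans back, well clear of the roof. Now slow.

>>> apply_moves --motion '[{"delta_pos": [-0.0026,-0.0115,0],"turn": [0,0,0],"claw": 1},{"delta_pos": [-0.0026,-0.0115,0],"turn": [0,0,0],"claw": 1},{"delta_pos": [-0.0026,-0.0115,0],"turn": [0,0,0],"claw": 1},{"delta_pos": [-0.0026,-0.0115,0],"turn": [0,0,0],"claw": 1},{"delta_pos": [-0.0026,-0.0115,0],"turn": [0,0,0],"claw": 1},{"delta_pos": [-0.0026,-0.0115,0],"turn": [0,0,0],"claw": 1},{"delta_pos": [-0.0026,-0.0115,0],"turn": [0,0,0],"claw": 1},{"delta_pos": [-0.0026,-0.0115,0],"turn": [0,0,0],"claw": 1}]'

```text
time: 17.75
position: [0.5472, -0.0591, 0.0236]
orientation: [0.083, 0.751, 0.648, -0.1]
force: [-0.7, 1.8, -0.1]
width: 0.0003
```

```bash
python3 chk.py
```

```text
t 17.75 bay now [-0.0231  0.047   0.0236] dpos units [-0.01  -0.046 -0.01 ] turn units [-0.02 -0.05 -0.04] F bay [-1.09  1.56 -0.05] w 0.0003
[332 204  10  10  84] [336.3 208.5] [-0.0192  0.019   0.07  ]
```

>>> apply_moves --motion '[{"delta_pos": [-0.001,-0.0045,0],"turn": [0,0,0],"claw": 1},{"delta_pos": [-0.001,-0.0045,0],"turn": [0,0,0],"claw": 1},{"delta_pos": [-0.001,-0.0045,0],"turn": [0,0,0],"claw": 1},{"delta_pos": [-0.001,-0.0045,0],"turn": [0,0,0],"claw": 1},{"delta_pos": [-0.001,-0.0045,0],"turn": [0,0,0],"claw": 1},{"delta_pos": [0,0,0],"turn": [0,0,0],"claw": 1},{"delta_pos": [0,0,0],"turn": [0,0,0],"claw": 1},{"delta_pos": [0,0,0],"turn": [0,0,0],"claw": 1}]'

```text
time: 18.8
position: [0.5465, -0.0625, 0.0236]
orientation: [0.083, 0.751, 0.648, -0.1]
force: [-0.9, 0.0, 0.9]
width: -0.0002
```

```bash
python3 chk.py
```

```text
t 18.8 bay now [-0.0231  0.0435  0.0236] dpos units [-0.005 -0.023 -0.011] turn units [-0.01 -0.05 -0.04] F bay [-0.93 -0.18  0.86] w -0.0002
[333 204  10  11  83] [337.8 208.9] [-0.0194  0.016   0.07  ]
```

>>> apply_moves --motion '[{"delta_pos": [-0.0006,-0.0026,0],"turn": [0,0,0],"claw": 1},{"delta_pos": [-0.0006,-0.0026,0],"turn": [0,0,0],"claw": 1},{"delta_pos": [-0.0006,-0.0026,0],"turn": [0,0,0],"claw": 1},{"delta_pos": [-0.0006,-0.0026,0],"turn": [0,0,0],"claw": 1},{"delta_pos": [-0.0006,-0.0026,0],"turn": [0,0,0],"claw": 1},{"delta_pos": [-0.0006,-0.0026,0],"turn": [0,0,0],"claw": 1},{"delta_pos": [0,0,0],"turn": [0,0,0],"claw": 1},{"delta_pos": [0,0,0],"turn": [0,0,0],"claw": 1}]'

```text
time: 19.85
position: [0.5459, -0.0648, 0.0236]
orientation: [0.083, 0.751, 0.648, -0.1]
force: [-0.8, 1.7, -0.8]
width: 0.0
```

```bash
python3 chk.py
```

```text
t 19.85 bay now [-0.0231  0.0411  0.0236] dpos units [-0.001 -0.008 -0.01 ] turn units [-0.02 -0.05 -0.04] F bay [-1.14  1.53 -0.81] w 0.0
[335 205   9  10  75] [338.9 209.4] [-0.0198  0.0137  0.07  ]
```

>>> apply_moves --motion '[{"delta_pos": [-0.0005,-0.0022,0],"turn": [0,0,0],"claw": 1},{"delta_pos": [-0.0005,-0.0022,0],"turn": [0,0,0],"claw": 1},{"delta_pos": [-0.0005,-0.0022,0],"turn": [0,0,0],"claw": 1},{"delta_pos": [-0.0005,-0.0022,0],"turn": [0,0,0],"claw": 1},{"delta_pos": [-0.0005,-0.0022,0],"turn": [0,0,0],"claw": 1},{"delta_pos": [-0.0005,-0.0022,0],"turn": [0,0,0],"claw": 1},{"delta_pos": [0,0,0],"turn": [0,0,0],"claw": 1},{"delta_pos": [0,0,0],"turn": [0,0,0],"claw": 1}]'

```text
time: 20.9
position: [0.5455, -0.0667, 0.0236]
orientation: [0.083, 0.751, 0.648, -0.1]
force: [-0.3, 1.7, -0.1]
width: -0.0003
```

```bash
python3 chk.py
```

```text
t 20.9 bay now [-0.0231  0.0392  0.0236] dpos units [ 0.002  0.005 -0.01 ] turn units [-0.02 -0.05 -0.04] F bay [-0.71  1.62 -0.15] w -0.0003
[335 205  10  10  75] [339.6 209.3] [-0.0194  0.0122  0.07  ]
```

>>> apply_moves --motion '[{"delta_pos": [-0.0004,-0.0016,0],"turn": [0,0,0],"claw": 1},{"delta_pos": [-0.0004,-0.0016,0],"turn": [0,0,0],"claw": 1},{"delta_pos": [-0.0004,-0.0016,0],"turn": [0,0,0],"claw": 1},{"delta_pos": [-0.0004,-0.0016,0],"turn": [0,0,0],"claw": 1},{"delta_pos": [-0.0004,-0.0016,0],"turn": [0,0,0],"claw": 1},{"delta_pos": [-0.0004,-0.0016,0],"turn": [0,0,0],"claw": 1},{"delta_pos": [0,0,0],"turn": [0,0,0],"claw": 1},{"delta_pos": [0,0,0],"turn": [0,0,0],"claw": 1}]'

```text
time: 21.95
position: [0.5451, -0.0682, 0.0236]
orientation: [0.083, 0.751, 0.648, -0.1]
force: [0.1, 2.3, 0.1]
width: -0.0
```

```bash
python3 chk.py
```

```text
t 21.95 bay now [-0.0231  0.0377  0.0236] dpos units [ 0.004  0.015 -0.01 ] turn units [-0.02 -0.05 -0.04] F bay [-0.4   2.3   0.07] w -0.0
[336 205   9  10  69] [340.  209.5] [-0.0196  0.0114  0.07  ]
```

>>> apply_moves --motion '[{"delta_pos": [-0.0003,-0.0013,0],"turn": [0,0,0],"claw": 1},{"delta_pos": [-0.0003,-0.0013,0],"turn": [0,0,0],"claw": 1},{"delta_pos": [-0.0003,-0.0013,0],"turn": [0,0,0],"claw": 1},{"delta_pos": [-0.0003,-0.0013,0],"turn": [0,0,0],"claw": 1},{"delta_pos": [-0.0003,-0.0013,0],"turn": [0,0,0],"claw": 1},{"delta_pos": [-0.0003,-0.0013,0],"turn": [0,0,0],"claw": 1},{"delta_pos": [0,0,0],"turn": [0,0,0],"claw": 1},{"delta_pos": [0,0,0],"turn": [0,0,0],"claw": 1}]'

```text
time: 23.0
position: [0.545, -0.0688, 0.0235]
orientation: [0.083, 0.751, 0.648, -0.1]
force: [-0.4, 4.9, 0.9]
width: -0.0003
```

```bash
python3 chk.py
```

```text
t 23.0 bay now [-0.0231  0.0371  0.0235] dpos units [ 0.005  0.019 -0.01 ] turn units [-0.02 -0.04 -0.05] F bay [-1.5   4.7   0.91] w -0.0003
[336 205   9  10  67] [340.2 209.4] [-0.0194  0.011   0.07  ]
```

>>> apply_moves --motion '[{"delta_pos": [-0.0003,-0.0013,0],"turn": [0,0,0],"claw": 1},{"delta_pos": [0,0,0],"turn": [0,0,0],"claw": 1},{"delta_pos": [0,0,0],"turn": [0,0,0],"claw": 1},{"delta_pos": [0,0,0],"turn": [0,0,0],"claw": 1},{"delta_pos": [0,0,0],"turn": [0,0,0],"claw": 1},{"delta_pos": [0,0,0],"turn": [0,0,0],"claw": 1},{"delta_pos": [0,0,0],"turn": [0,0,0],"claw": 1},{"delta_pos": [0,0,0],"turn": [0,0,0],"claw": 1}]'

```text
time: 24.05
position: [0.545, -0.0688, 0.0235]
orientation: [0.083, 0.751, 0.648, -0.1]
force: [0.5, 5.7, 1.4]
width: -0.0002
```

```bash
python3 chk.py
```

```text
t 24.05 bay now [-0.0231  0.037   0.0235] dpos units [ 0.005  0.019 -0.01 ] turn units [-0.03 -0.04 -0.05] F bay [-0.72  5.65  1.42] w -0.0002
[336 205   9  10  67] [340.2 209.4] [-0.0194  0.011   0.07  ]
```

The stop is felt: force is up to 5.7 N (sliding was about 1.6–2.3 N) with no further motion. Now I'll back straight off along the fence and lift.

>>> apply_moves --motion '[{"delta_pos": [0.003,0.013,0],"turn": [0,0,0],"claw": 1},{"delta_pos": [0.009,0.04,0],"turn": [0,0,0],"claw": 1},{"delta_pos": [0.015,0.065,0],"turn": [0,0,0],"claw": 1},{"delta_pos": [0.015,0.065,0],"turn": [0,0,0],"claw": 1},{"delta_pos": [0.015,0.065,0],"turn": [0,0,0.0],"claw": 1},{"delta_pos": [0.015,0.065,0.05],"turn": [0,0,0],"claw": 1},{"delta_pos": [0,0.02,0.15],"turn": [0,0,0],"claw": 1},{"delta_pos": [0,0,0.2],"turn": [0,0,0],"claw": 1}]'

```text
time: 25.1
position: [0.5553, -0.0185, 0.0841]
orientation: [0.083, 0.75, 0.648, -0.1]
force: [-0.3, 0.4, 0.1]
width: -0.0002
```

>>> apply_moves --motion '[{"delta_pos": [0,0,0.2],"turn": [0,0,0],"claw": 1},{"delta_pos": [-0.05,0.1,0.2],"turn": [0,0,0],"claw": 1},{"delta_pos": [-0.1,0.1,0.1],"turn": [0,0,0],"claw": 1},{"delta_pos": [-0.15,0.1,0],"turn": [0,0,0],"claw": 1},{"delta_pos": [-0.15,0.1,0],"turn": [0,0,0],"claw": 1},{"delta_pos": [-0.1,0.05,0],"turn": [0,0,0],"claw": 1},{"delta_pos": [0,0,0],"turn": [0,0,0],"claw": 1},{"delta_pos": [0,0,0],"turn": [0,0,0],"claw": 1}]'

```text
time: 26.1
position: [0.4743, 0.0475, 0.1588]
orientation: [0.084, 0.751, 0.647, -0.099]
force: [-0.6, -0.4, 0.2]
width: 0.0001
```

```bash
python3 chk.py
python3 - <<'E'
from h import *
im,_=manip.get_image("side"); t=cv2.imread("pics/last.png")
cv2.imwrite("pics/fin.png",np.hstack([cv2.resize(t[160:260,260:400],(560,400),interpolation=2),cv2.resize(im[150:300,200:290],(240,400),interpolation=2)]))
E
```

```text
t 26.1 bay now [-0.1176  0.1349  0.1588] dpos units [ 0.477 -0.756 -0.912] turn units [-0.01 -0.03 -0.04] F bay [-0.46 -0.52  0.19] w 0.0001
[336 205   9  10  64] [340.1 209.3] [-0.0192  0.0113  0.07  ]
```

View pics/fin.png

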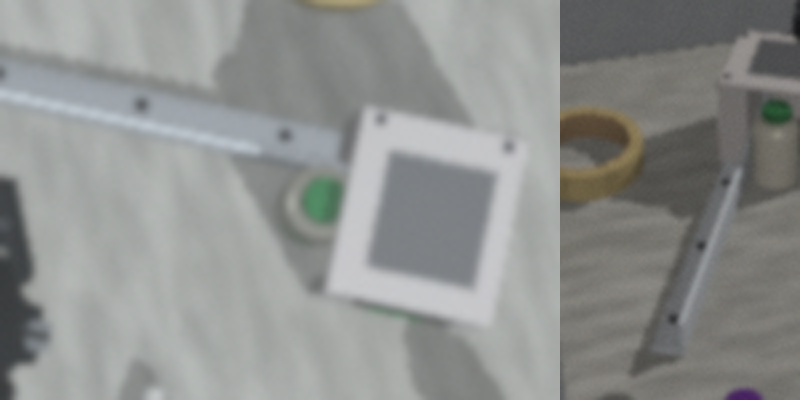

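The bottle stands upright against the fence with its front half under the roof (cap at (322,200) in the crop), and the hand is clear. Handing in.

```bash
python3 -c "
from h import *
print(manip.job_done())"
```

```text
the job is handed in; nothing more can be done
None
```

The green-capped bottle is in the reader box mouth, against the stop and the fence, and I handed the job in after about 26 s of robot time.

- **Onto the fence:** I pushed it square against the outer part of the fence, at bay y ≈ 0.155. Contact showed as about 5 N and in the side view.
- **Along the fence:** I slid it in with shut fingers and the hand leaned back 15°. The cap stayed at bay x ≈ -0.019 to -0.020 in every picture I measured, so it kept touching the fence. Sliding force was mostly 1.5 to 2.5 N, with brief readings near 4 N.
- **At the stop:** Force rose to 4.7 N. A further 0.2 mm command brought it to 5.7 N with no movement. The finger position puts the bottle centre at about y = 0.009, close to the 0.008 I expected from the side camera's depth image, which put the stop face near y = -0.012.

After backing off, the bottle was upright and had not moved, and the hand was clear.

- **Small disagreement:** the final top view put the cap at y = 0.011. The roof hid part of the cap, so that reading is biased outward by a couple of millimetres.
- **Not checked:** I did not measure the stop plate again after contact. The peak of 5.7 N was below its 8 N yield but a little above the 3 to 5 N range. I also did not re-measure the other objects; nothing indicated that the robot touched them.

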